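# Weigh the lemons

## Task

Weigh all the lemons: hang the empty wire basket that was left standing on the kitchen scale by its handle on the hook of the stand, move the head of garlic from the round-bottomed cream bowl into the small dish, and set the bowl upright in the scale's ring so that it sits level and centred. Then, with the bowl in the ring, put every lemon from the worktop into the bowl, and leave all other things where they are.

Things in the scene. Friction and masses are not known exactly. Their poses are not given: they have to be found in the camera images.
- ring_centre (a point): Centre of the scale's steel ring (wire 8 mm thick, 110 mm across its wire's middle line), level with the middle of the wire; 140 mm above the worktop when nothing lies on it. The ring stands on three spokes on top of a mint-green box-shaped kitchen scale (150 x 160 mm, 94 mm high, dial on the front) and sinks straight down on its spring under load, about 11 mm per kg, stop at 16 mm. z is up.
- scale_ring (a joint): How far the scale's ring has sunk, m (0 unloaded, 0.016 at the stop); the red pointer on the dial turns with it.
- bowl_rim (a point): Centre of the mouth of the cream weighing bowl, z along its axis (up when level). Outside 169 mm across at the rim and 80 mm high, so this point is 80 mm above its lowest point; the wall is 8 mm thick, with straight upright sides over the top 30 mm (gripped across the wall from above) and a ball-shaped bottom below of 95 mm outer radius; 0.32 kg. Starts on the worktop, mouth up, where it can rock. Seated in the ring this point is about 69 mm above the ring's centre.
- basket_handle (a point): Highest point of the wooden grip of the basket's fixed arched handle, on the middle of the bar; y runs along the bar, z up. The bar is round, 10 mm thick, gently arched (6 mm lower 45 mm to either side of the middle). The basket is black wire, 160 mm long along y, 116 mm wide, its rim 58 mm and this point 134 mm above its underside; 0.2 kg, empty. It starts standing on the scale's ring.
- hook_seat (a point): On the black steel hook of the stand: where the middle of a 10 mm bar comes to rest, 204 mm above the worktop. -x points along the hook, away from its post, to its upturned tip, 32 mm away and rising to 22 mm above this point; the post (14 mm thick, 240 mm high) is 92 mm away on the +x side. The hook's wire is 9 mm thick and is open from above; y is the direction in which the bar must lie. The wooden foot is 185 x 130 mm.
- lemon1_centre (a point): Lemon 1, yellow, about 78 x 55 x 56 mm; this point is its middle, x runs along its long axis (stem to tip). Lying on the worktop its middle is 28 mm up. It can roll. Absent (None) in some starts.
- lemon2_centre (a point): Lemon 2, yellow, about 76 x 56 x 55 mm; this point is its middle, x runs along its long axis (stem to tip). Lying on the worktop its middle is 28 mm up. It can roll. Absent (None) in some starts.
- lemon3_centre (a point): Lemon 3, yellow, about 78 x 55 x 56 mm; this point is its middle, x runs along its long axis (stem to tip). Lying on the worktop its middle is 28 mm up. It can roll. Absent (None) in some starts.
- lemon4_centre (a point): Lemon 4, yellow, about 76 x 56 x 55 mm; this point is its middle, x runs along its long axis (stem to tip). Lying on the worktop its middle is 28 mm up. It can roll. Absent (None) in some starts.
- lemon5_centre (a point): Lemon 5, yellow, about 78 x 55 x 56 mm; this point is its middle, x runs along its long axis (stem to tip). Lying on the worktop its middle is 28 mm up. It can roll. Absent (None) in some starts.
- garlic_centre (a point): Head of garlic, pale, round, 60 mm wide and 59 mm high to the tip of its stalk; this point is half-way up. It starts in the cream bowl, on its 8 mm thick floor. z runs to the stalk.
- dish: Small round pale dish, open, 95 mm across the rim, about 80 mm wide inside at the rim and 60 mm at the floor, 45 mm high, floor 11 mm thick; origin under its middle.
- tomato: Tomato, 65 mm, not to be moved; origin under its middle.
- big_tomato: Larger tomato, 77 mm, not to be moved; origin under its middle.
- onion: Onion, 82 mm wide, 94 mm high, not to be moved; origin under its middle.
- basket: The wire basket; origin at the middle of its underside, axes as for the handle.
Things that resemble listed ones, but are neither listed nor needed, are in the scene too. Leave any blue or green look-alike of the part that bears lemon1_centre alone.

How it is judged:
By the outcome, as a careful person would: the job done as asked, in the order asked, and still so for the second after the job is handed in, with the robot touching nothing.
Of lemon1, lemon2, lemon3, lemon4, lemon5 only 3 to 5 are there at a start; the rules pass over those that are not, and their reading is None.
At some moment in a run one of lemon1, lemon2, lemon3, lemon4, lemon5 may be knocked a few centimetres aside while the robot is not near it.
It also fails if it takes over 210 s, if anything falls off the work surface, if the arm or the gripper's body presses on something with over 40 N, if the wrist force passes 120 N, or if a joint passes its speed limit or range.

## Robot

A 6-joint arm with a two-finger parallel gripper is mounted at the origin on a cart in front of the work surface, level with it; the furniture and walls round the work are solid. World frame = base frame: x ahead of the robot, y to its left, z up, the work surface at z = 0. Lengths are in m, angles in rad, forces in N, time in s.
With the tool pointing down it reaches from about 0.25 to 0.8 m from the base axis. Payload 8.5 kg.
Tool frame: the origin (TCP) lies on the mounting face of the last link; the fingertips stand 173 mm ahead of it and the grasp point (between the pads) lies r.hold_point_z ahead of it (r.hold_point_z is the distance from the TCP to the grasp point, in m); z points along the fingers, y is the line along which they close (so a half turn about z gives the same grasp; the last joint's range is limited). The gripper opens to 85 mm and grips with 20 to 120 N. Pads are 22 mm wide; open, the fingers measure 114 mm over their backs; the gripper's body (76 mm by 85 mm) begins 54 mm behind the grasp point. The pads swing forward as they close: fully open they stand 13 mm farther back than shut.
Start: joints at [-1.34, 0.238, -0.013, 1.319, 0, 1.571], TCP at [0.12, -0.511, 0.405] pointing down, gripper open.
Joint ranges: [-2.66, 2.66], [-1.03, 1.9], [-1.14, 1.46], [-1.82, 2.27], [-1.45, 1.34], [-3.14, 3.14]. Speed limits (rad/s): [2.22, 2.22, 2.79, 3.14, 3.14, 3.14].

## Interface

Orientations are given as a unit quaternion [w, x, y, z].
In Python, from station import r gives the robot as it stands. Calls block until the motion is done:
- r.goto(position, orientation): joint-space move of the TCP to a pose.
- r.move_l(position, rotation=None, v=0.15, until_force=None): straight line of the TCP; rotation=None keeps the orientation; v is the mean speed in m/s. With until_force (N) it stops when the force on the tool has changed by that much, and returns True; else False.
- r.movej(angles): joint-space move.
- r.grip(opening, squeeze=None): finger opening in m; squeeze is the grip in N (None keeps the last); returns when the fingers have stopped.
- r.wait(seconds).
- r.solve_ik(position, orientation): joint angles nearest the present ones, or None.
- r.observe(): the state.
- r.snapshot(name): name is "scene" or "top" or "wrist"; returns the picture (480x640x3 uint8, blue, green, red); there is no depth.
- r.camera_params(name): a dict with "fx", "fy", "cx", "cy" (pixels), "k1" (the pictures are not rectified: a ray, as slopes to the right and down, at radius r is drawn at 1 + k1 r^2 times it, then the intrinsics apply), "position" and "rotation" of the camera in the world; the wrist camera has in their place "tool_from_camera" (4x4, takes a point from camera to tool coordinates, whose origin is the TCP and whose axes are the flange's). Camera axes: x right, y up, looking along -z (the intrinsics and any distortion apply to the point x, -y, -z); pixel columns grow to the right and rows downward; lengths in m; the calibration is good to about 2 mm. A picture is of the moment at which its call begins: read the wrist's pose just before it. camera_params takes no time and is no camera call.
A pose or a line that the arm cannot do raises r.PlanningError and nothing moves.
- r.hand_in(): hands the job in; it is judged then, once.
The state is a dict: "time_s": time; "joints": joint angles; "joint_velocities": joint speeds; "joint_torque": joint torques, N m; "tcp_pos": TCP position; "tool_rot": TCP orientation; "contact_force": force on the tool from outside, world axes, zero at the start; "ft_torque": the same for the moment, N m; "finger_gap": finger opening in m; "grasp_force": force on a finger pad.
Only numpy, scipy, OpenCV 4.12 (cv2) and the standard library are available. Lean on these libraries where they do the work, as an engineer would, in place of code of your own. Each camera call takes 0.05 s, during which the arm holds its last target. There are 200 camera calls.

## Working session

There is one attempt and no reset: what is moved stays moved. The work goes in short steps, each a Python script; the robot and the scene stay as the last script left them, time stands still between calls to the robot, and variables do not carry over. Pictures are saved under pics/ and viewed, at most 14 in all, crops included, and the job is handed in when it is done.

```bash
ls; mkdir -p pics
python3 - <<'E'
from station import r
import cv2
for n in("scene","top","wrist"):
    cv2.imwrite(f"pics/{n}0.png",r.snapshot(n)); print(n,r.camera_params(n))
print(r.observe(), r.hold_point_z)
E
```

```text
pics
scene {'fx': 470.2304763760702, 'fy': 470.2304763760702, 'cx': 315.11095214604916, 'cy': 244.01358464622712, 'k1': -0.006039007253665424, 'position': array([1.4016506 , 0.25966381, 1.08682672]), 'rotation': array([0.53440945, 0.23492269, 0.31206565, 0.74955514])}
top {'fx': 479.17857424644365, 'fy': 479.17857424644365, 'cx': 324.99329508618405, 'cy': 244.4486865397038, 'k1': -0.1310327427291627, 'position': array([-0.15405283, -0.15806832,  1.55874089]), 'rotation': array([ 0.76256515,  0.17635556, -0.13671276, -0.60720897])}
wrist {'fx': 431.78419998535543, 'fy': 431.78419998535543, 'cx': 312.05996878052974, 'cy': 239.39182458422604, 'k1': -0.10524336347499583, 'tool_from_camera': array([[ 6.90302837e-04,  9.55818402e-01,  2.93956978e-01,
         7.51289218e-02],
       [ 9.99999676e-01, -7.81748990e-04,  1.93591111e-04,
         1.70295719e-04],
       [ 4.14838517e-04,  2.93956749e-01, -9.55818632e-01,
         3.11356003e-02],
       [ 0.00000000e+00,  0.00000000e+00,  0.00000000e+00,
         1.00000000e+00]])}
{'time_s': 0.15, 'joints': array([-1.33999040e+00,  2.38675824e-01, -1.40449803e-02,  1.31917976e+00,
       -1.17329409e-05,  1.57079710e+00]), 'joint_velocities': array([-2.35026998e-04,  1.15873334e-03,  1.21489182e-03, -1.37180887e-03,
       -1.52100894e-05,  2.16402632e-03]), 'joint_torque': array([ 3.53732794e-04, -5.39077055e+01,  3.46598160e+01,  1.44141764e-02,
        1.64477156e-04, -1.91986697e-05]), 'tcp_pos': array([ 0.1200734 , -0.51097131,  0.40421404]), 'tool_rot': array([-5.47772902e-04,  9.93348358e-01,  1.15146579e-01, -6.94027128e-05]), 'contact_force': array([ 1.01383267,  1.08688897, -0.57018675]), 'ft_torque': array([ 0.03682266,  0.0322396 , -0.01244137]), 'grasp_force': 0.0, 'finger_gap': 0.0852389223518117} 0.1547
```

View pics/scene0.png

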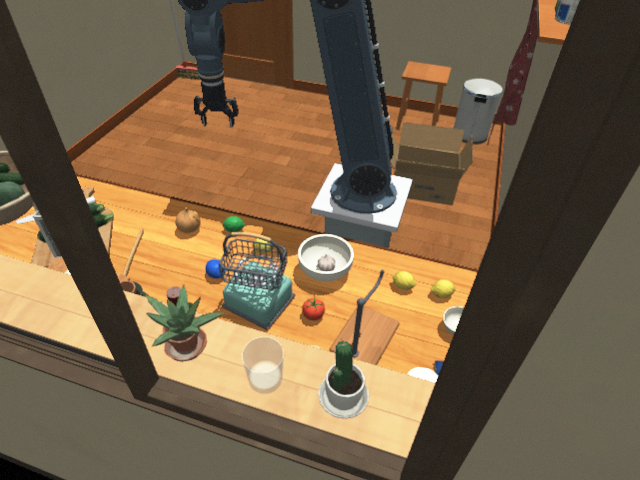

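View pics/top0.png

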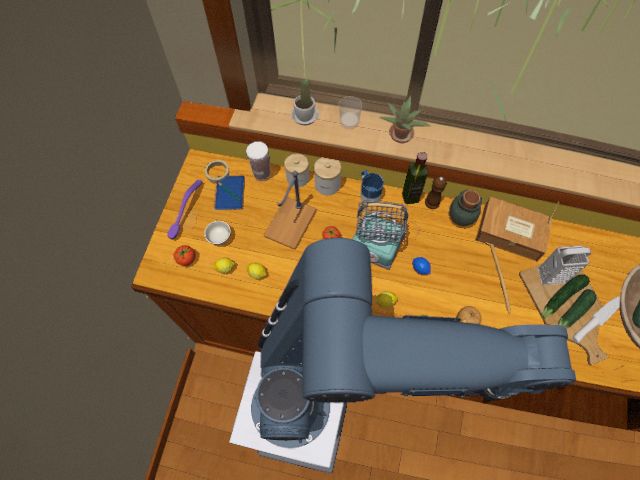

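The scene view shows the basket on the scale (255,265), the bowl with the garlic (325,260) and yellow lemons at (404,281), (443,288) and partly hidden at (262,245). A blue (215,268) and a green (233,224) look-alike are also there. In the top view the arm hides the bowl, so I'll swing it back and measure.

```bash
cat > h.py <<'E'
import numpy as np, cv2
from scipy.spatial.transform import Rotation as R
from station import r
HZ=r.hold_point_z
def rot(q): return R.from_quat(np.roll(q,-1)).as_matrix()
def cam(n,o=None):
    p=r.camera_params(n)
    if n!="wrist": return p,np.array(p["position"]),rot(p["rotation"])
    o=o or r.observe(); T=np.array(p["tool_from_camera"]); Q=rot(o["tool_rot"])
    return p,o["tcp_pos"]+Q@T[:3,3],Q@T[:3,:3]
def ray(c,uv):
    p,C,M=c; K=np.array([[p["fx"],0,p["cx"]],[0,p["fy"],p["cy"]],[0,0,1]])
    x,y=cv2.undistortPoints(np.array([[uv]],float),K,np.array([p["k1"],0,0,0,0]))[0,0]
    d=M@np.array([x,-y,-1]); return C,d/np.linalg.norm(d)
def onplane(c,uv,z):
    C,d=ray(c,uv); return C+d*(z-C[2])/d[2]
def cross(rays):
    A=np.zeros((3,3));b=np.zeros(3)
    for C,d in rays:
        P=np.eye(3)-np.outer(d,d);A+=P;b+=P@C
    X=np.linalg.solve(A,b); return X,[round(float(np.linalg.norm((np.eye(3)-np.outer(d,d))@(X-C))),4) for C,d in rays]
def proj(c,X):
    p,C,M=c; q=M.T@(np.asarray(X)-C); x,y=q[0]/-q[2],-q[1]/-q[2]; f=1+p["k1"]*(x*x+y*y)
    return p["fx"]*x*f+p["cx"],p["fy"]*y*f+p["cy"]
def blobs(img,lo,hi,amin=40):
    m=cv2.inRange(cv2.cvtColor(img,cv2.COLOR_BGR2HSV),np.array(lo),np.array(hi))
    m=cv2.morphologyEx(m,cv2.MORPH_OPEN,np.ones((3,3)))
    n,l,s,c=cv2.connectedComponentsWithStats(m)
    return [(c[i].round(1),s[i]) for i in range(1,n) if s[i][4]>=amin],l
def down(yaw):  # tool z down, tool y (closing line) at angle yaw from world x
    y=np.array([np.cos(yaw),np.sin(yaw),0]);z=np.array([0,0,-1.]);x=np.cross(y,z)
    return np.roll(R.from_matrix(np.c_[x,y,z]).as_quat(),1)
YEL=((24,130,110),(34,255,255))
def snap(n,name):
    o=r.observe(); im=r.snapshot(n); cv2.imwrite(f"pics/{name}.png",im); return im,cam(n,o)
E
python3 - <<'E'
from h import *
q=r.observe()["joints"].copy(); q[0]=-2.3; r.movej(q)
for n in("scene","top"):
    im,c=snap(n,n+"1")
    print(n,[(b[0],b[1][2:],onplane(c,b[0],.028).round(3)) for b in blobs(im,*YEL)[0]])
E
```

```text
scene [(array([403.6, 279.5]), array([ 21,  16, 258], dtype=int32), array([0.413, 0.23 , 0.028])), (array([443.1, 287.6]), array([ 23,  16, 281], dtype=int32), array([0.405, 0.348, 0.028]))]
top [(array([223.6, 264.9]), array([ 20,  15, 220], dtype=int32), array([0.408, 0.345, 0.028])), (array([256. , 270.4]), array([ 19,  16, 228], dtype=int32), array([0.414, 0.228, 0.028])), (array([386.2, 299.1]), array([ 21,  16, 249], dtype=int32), array([ 0.411, -0.23 ,  0.028]))]
```

View pics/top1.png

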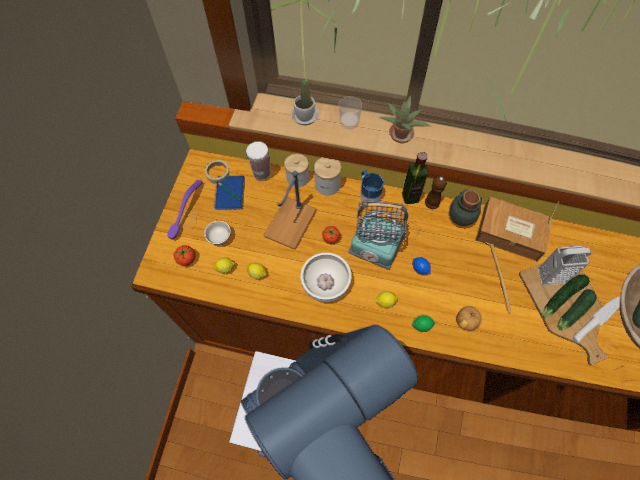

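Clear view now. Three yellow lemons at about (224,265), (256,270) and (386,299). The dish is at (218,233), the bowl at (326,278) with the garlic inside it, the scale and basket at (380,235), the stand hook near (290,190) and the big tomato at (185,256). The blue (422,266) and green (424,323) fruit are the look-alikes. Next, close looks at the basket and the stand.

Run:
```python
from h import *
c=cam("top")
for n,uv,z in(("scale",(375,258),.094),("post",(297,207),.02),("bowl",(326,276),.08),("dish",(218,233),.045),("basket",(382,220),.2),("tom",(331,234),.03),("bigtom",(185,256),.035)): print(n,onplane(c,uv,z).round(3))
r.goto([0.3,-.3,.6],down(-np.pi/2))
ims=[]
for i,p in enumerate(([.45,-.12,.58],[.47,.1,.58])):
    r.goto(p,down(-np.pi/2)); im,cc=snap("wrist",f"w{i}"); ims.append(im); print(r.observe()["tcp_pos"].round(4))
cv2.imwrite("pics/w01.png",cv2.resize(np.hstack(ims),(800,300),interpolation=cv2.INTER_AREA))
```

```text
scale [ 0.522 -0.165  0.094]
post [0.696 0.154 0.02 ]
bowl [ 0.427 -0.019  0.08 ]
dish [0.516 0.399 0.045]
basket [ 0.61  -0.163  0.2  ]
tom [0.609 0.005 0.03 ]
bigtom [0.407 0.489 0.035]
[ 0.4495 -0.121   0.5802]
[0.47 0.1  0.58]
```

View pics/w01.png

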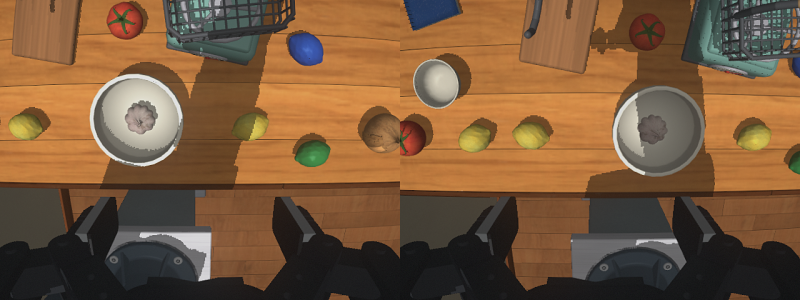

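Both wrist views are aimed too close to the robot; the basket and stand are cut off at the top. The bowl is at about (137,118) in the left half. I'll move farther out.

Run:
```python
from h import *
ims=[]
for i,p in enumerate(([.6,.12,.55],[.58,-.16,.55],[.58,-.10,.55])):
    r.goto(p,down(-np.pi/2)); im,cc=snap("wrist",f"x{i}"); ims.append(im); print(r.observe()["tcp_pos"].round(4).tolist(),r.observe()["tool_rot"].round(5).tolist())
cv2.imwrite("pics/x01.png",np.hstack([im[:320,120:520] for im in ims[:2]]))
```

```text
[0.5998, 0.12, 0.5501] [4e-05, 1.0, -4e-05, -0.00023]
[0.58, -0.1599, 0.55] [-1e-05, 1.0, 0.00013, -1e-05]
[0.58, -0.0996, 0.5501] [0.00017, 1.0, 0.00059, 0.00011]
```

View pics/x01.png

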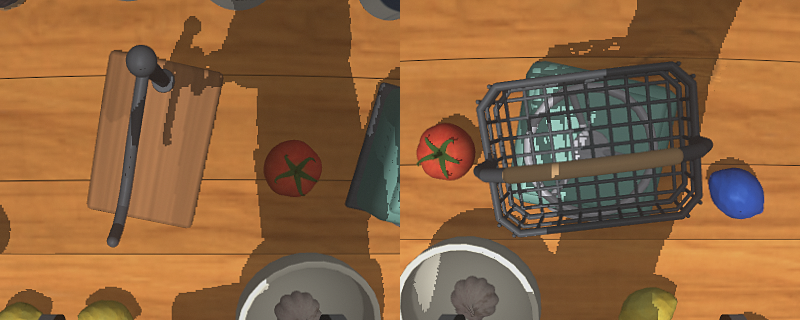

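The stand is clear: post ball at crop (141,60) and hook tip at (113,242). The basket handle runs from (480,172) to (708,147), with its middle near (594,160). The tomato is at (293,167) and the blue look-alike at (737,193). Computing both poses.

Run:
```python
from h import *
def wc(p,q): return cam("wrist",dict(tcp_pos=np.array(p),tool_rot=np.array(q)))
c0=wc([0.5998, 0.12, 0.5501],[4e-05, 1.0, -4e-05, -0.00023]); c1=wc([0.58,-.1599,.55],[-1e-05,1.0,.00013,-1e-05]); c2=wc([0.58,-.0996,.5501],[.00017,1,.00059,.00011])
for q in [c0,c1,c2]: pass
post=onplane(c0,(261,60),.236); tip=onplane(c0,(233,240),.226)
d=post-tip; print("post",post.round(4),"tip",tip.round(4),"len",np.linalg.norm(d[:2]).round(4),"ang",np.degrees(np.arctan2(d[1],d[0])))
# handle wood mask
for c,n in((c1,"x1"),(c2,"x2")):
    im=cv2.imread(f"pics/{n}.png")
    hsv=cv2.cvtColor(im,cv2.COLOR_BGR2HSV)
    ends=[(200,172),(428,147)] if n=="x1" else None
    if ends:
        E=[onplane(c,e,.262) for e in ends]; M=(E[0]+E[1])/2; d=E[1]-E[0]
        print([e.round(4) for e in E],M.round(4),np.linalg.norm(d),np.degrees(np.arctan2(d[1],d[0])))
        for a in(.0,): print("mid bar",onplane(c,(314,160),.271).round(4))
        print("rim ctr",np.mean([onplane(c,np.array(u)+(-280,0),.196) for u in((478,100),(697,68),(703,208),(503,233))],0).round(4))
    print(n,"proj of (mid)",proj(c,M))
cv2.imwrite("pics/hand.png",cv2.resize(np.vstack([cv2.imread("pics/x1.png")[110:220,160:460],cv2.imread("pics/x2.png")[110:220,200:500]]),None,fx=2,fy=2))
```

```text
post [0.704  0.1516 0.236 ] tip [0.5842 0.1762 0.226 ] len 0.1223 ang -11.640593038927719
[array([ 0.6183, -0.0928,  0.262 ]), array([ 0.6333, -0.2284,  0.262 ])] [ 0.6258 -0.1606  0.262 ] 0.13651683500127967 -83.69325502861867
mid bar [ 0.6263 -0.161   0.271 ]
rim ctr [ 0.6218 -0.1619  0.196 ]
x1 proj of (mid) (np.float64(313.17912070346983), np.float64(158.9776623713857))
x2 proj of (mid) (np.float64(414.4690559414897), np.float64(159.75301346942405))
```

View pics/hand.png

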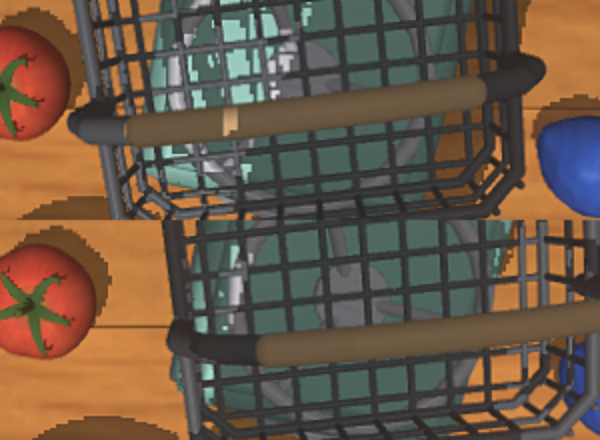

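The handle middle is at about (0.623,-0.161) and the hook seat at (0.615,0.170,0.204); post-to-tip length comes out at 122 mm against 124 expected. I'll grip 28 mm off the middle, so the fingers clear the hook wire, and lift.

Run:
```python
from h import *
yaw=np.radians(6.3); g=np.array([.6265,-.189,.2687])
r.goto(g+[0,0,HZ+.1],down(yaw)); im,c=snap("wrist","g0")
r.grip(.05)
r.move_l(g+[0,0,HZ+.04]); print(r.move_l(g+[0,0,HZ],v=.06,until_force=6))
f0=r.observe()["contact_force"]; r.grip(0.0,70); o=r.observe(); print(o["finger_gap"],o["grasp_force"],o["tcp_pos"])
r.move_l(g+[0,0,HZ+.03],v=.04); r.move_l(g+[0,0,HZ+.15],v=.15)
o=r.observe(); print(o["contact_force"]-f0,o["finger_gap"],o["ft_torque"])
im,c=snap("wrist","g1"); s,_=snap("scene","s1")
cv2.imwrite("pics/g01.png",np.hstack([cv2.resize(im,(400,300)),s[150:450,150:550]]))
```

```text
False
0.008121188804207256 68.18932861089706 [ 0.62647007 -0.18898422  0.42350005]
[-0.34137532  0.15725184 -2.42496371] 0.008097207121361204 [-0.04361577  0.03055816  0.06000869]
```

View pics/g01.png

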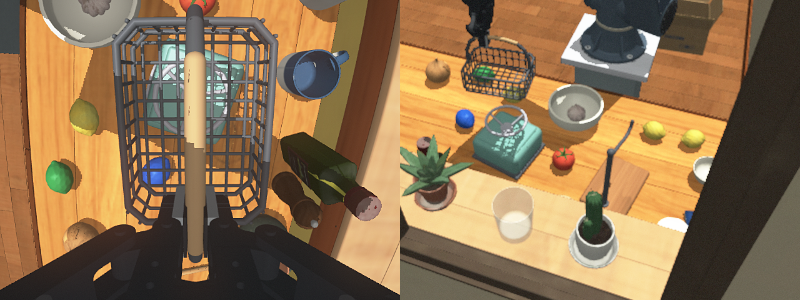

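The basket is held level and the empty ring is visible on the scale. Carrying it to the hook.

Run:
```python
from h import *
a=np.radians(-11.64); d=np.array([np.cos(a),np.sin(a),0]); b=np.array([np.sin(a),-np.cos(a),0])
seat=np.array([.6147,.170,.204]); gp=seat+.028*b-[0,0,.0023]
top=lambda p,z: np.array([p[0],p[1],z+HZ])
s=gp-.125*d
r.move_l(top(s,.40),down(a),v=.2)
r.move_l(top(s,.246),v=.15)
print(r.observe()["tcp_pos"]-top(s,.246))
print("slide",r.move_l(top(gp,.246),v=.06,until_force=5))
im,c=snap("wrist","k0"); sc,_=snap("scene","sk0")
cv2.imwrite("pics/k01.png",np.hstack([cv2.resize(im,(400,300)),cv2.resize(sc[200:380,280:520],(400,300))]))
```

```text
[2.44085812e-04 1.49760855e-05 8.06548707e-04]
slide False
```

View pics/k01.png

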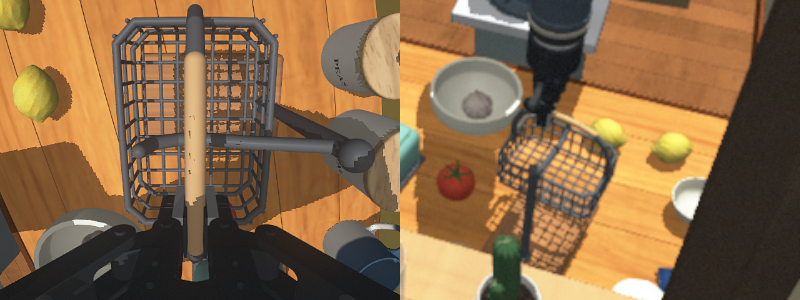

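The hook wire passes under the middle of the bar, with the tip left of it (137,148) and the post right (355,155). Lowering and releasing.

Run:
```python
from h import *
o=r.observe();p=o["tcp_pos"].copy(); 
print(r.move_l(p-[0,0,.05],v=.04,until_force=3)); o=r.observe(); print(o["tcp_pos"][2]-HZ,o["contact_force"])
r.wait(.3); r.grip(.03); r.wait(.5); r.grip(.05)
q=r.observe()["tcp_pos"]; r.move_l(q+[0,0,.03],v=.05); r.move_l(q+[0,0,.17],v=.2)
im,c=snap("wrist","k1"); sc,_=snap("scene","sk1")
cv2.imwrite("pics/k02.png",np.hstack([cv2.resize(im,(400,300)),cv2.resize(sc[200:380,280:520],(400,300))]))
p=r.observe()["tcp_pos"]; r.goto([.46,0,.58],down(-np.pi/2)); r.goto([.46,-.02,.58],down(-np.pi/2))
im,c=snap("wrist","b0"); r.goto([.62,-.15,.55],down(-np.pi/2)); 
o=r.observe(); im2,c2=snap("wrist","r0"); print(o["tcp_pos"].tolist(),o["tool_rot"].tolist())
cv2.imwrite("pics/br.png",np.hstack([cv2.resize(im,(400,300)),im2[60:360,120:520]]))
```

```text
True
0.1964277241381625 [-3.78909434e-04  1.14402488e-01  3.72316620e+00]
[0.6194937817419601, -0.14948475228627447, 0.5504102312282138] [-0.00017108090377800726, 0.9999999836564681, -4.825232082353839e-06, -5.8267529083708577e-05]
```

View pics/k02.png

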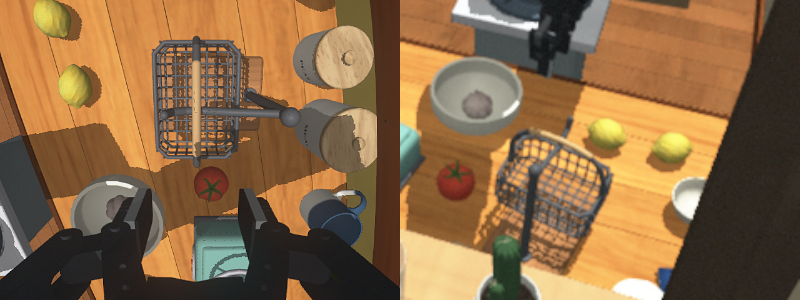

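View pics/br.png

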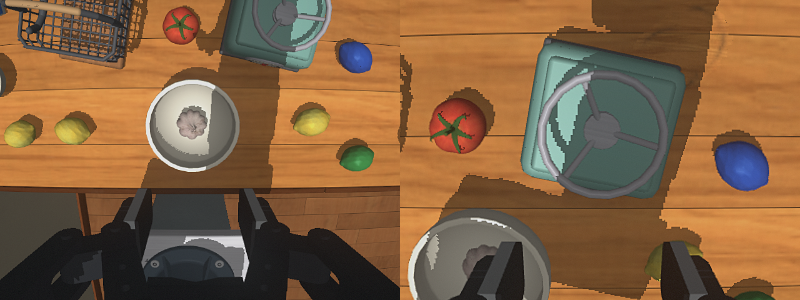

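The basket hangs freely on the hook. In the right crop the ring centre is at about (603,135). The left one shows the bowl rim around (193,126) with the garlic at (192,123). Next is the garlic: measure the bowl, ring, dish and garlic, then pick it.

Run:
```python
from h import *
D=down(-np.pi/2)
def wc(p): return cam("wrist",dict(tcp_pos=np.array(p),tool_rot=np.array(D)))
cb=wc([.46,-.02,.58]); cr=wc([.6195,-.1495,.5504]); cd=wc([.47,.1,.58])
def fit(name,c,seed,z):
    im=cv2.imread(f"pics/{name}.png"); h=cv2.cvtColor(im,cv2.COLOR_BGR2HSV)
    m=cv2.inRange(h,(0,0,70),(179,85,255)); m=cv2.morphologyEx(m,cv2.MORPH_OPEN,np.ones((3,3)))
    cs,_=cv2.findContours(m,cv2.RETR_EXTERNAL,cv2.CHAIN_APPROX_NONE)
    k=max((k for k in cs if cv2.pointPolygonTest(cv2.convexHull(k),seed,False)>0),key=cv2.contourArea)
    P=np.array([onplane(c,p[0],z)[:2] for p in cv2.convexHull(k)[::1]],np.float32)
    (x,y),rad=cv2.minEnclosingCircle(P); A=np.c_[2*P,np.ones(len(P))]; s=np.linalg.lstsq(A,(P**2).sum(1),rcond=None)[0]
    print(name,"enc",round(x,4),round(y,4),round(rad,4),"lsq",s[:2].round(4),np.sqrt(s[2]+s[0]**2+s[1]**2).round(4))
fit("b0",cb,(307,200),.08); fit("w1",cd,(58,133),.045)
print("garlic",onplane(cb,(307,197),.045).round(4))
P=[onplane(cr,(u-280,v+60),.14) for u,v in((540,135),(667,135),(603,72),(603,198))]
print("ring",np.mean(P,0).round(4),np.linalg.norm(P[0]-P[1]),np.linalg.norm(P[2]-P[3]))
```

```text
b0 enc 0.4321 -0.015 0.0845 lsq [ 0.4319 -0.0152] 0.0839
w1 enc 0.5211 0.4038 0.0477 lsq [0.5206 0.4038] 0.0471
garlic [ 0.4328 -0.014   0.045 ]
ring [ 0.6183 -0.1596  0.14  ] 0.11353142948185566 0.11465424185729206
```

Run:
```python
from h import *
D=down(-np.pi/2); g=np.array([.432,-.0145,0])
r.grip(.078); r.goto(g+[0,0,.40],D); r.move_l(g+[0,0,.25],v=.2)
print(r.move_l(g+[0,0,.193],v=.05,until_force=4), r.observe()["tcp_pos"])
r.grip(0,28); o=r.observe(); print(o["finger_gap"],o["grasp_force"])
r.move_l(g+[0,0,.23],v=.05); r.move_l(g+[0,0,.36],v=.2); o=r.observe(); print(o["finger_gap"],o["grasp_force"])
gap=o["finger_gap"]
d=np.array([.521,.4035,0])
if gap>.03:
    r.goto(d+[0,0,.36],D); r.move_l(d+[0,0,.26],v=.2); im,_=snap("wrist","d0")
    print(r.move_l(d+[0,0,.217],v=.06,until_force=4),r.observe()["tcp_pos"])
    r.wait(.2); r.grip(.06); r.grip(.075); r.move_l(d+[0,0,.40],v=.2)
    im2,_=snap("wrist","d1"); cv2.imwrite("pics/d01.png",np.hstack([cv2.resize(im,(400,300)),cv2.resize(im2,(400,300))]))
```

```text
False [ 0.43217605 -0.01450908  0.19325589]
0.056897255545157746 27.430878478917293
0.05679461000708843 29.906268769291273
False [0.52113894 0.40360355 0.2171739 ]
```

View pics/d01.png

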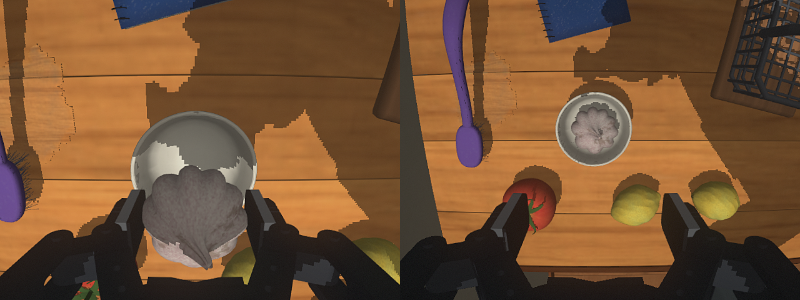

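The garlic sits centred in the dish, right half (594,129). Now I'll re-fit the bowl and refine the ring before moving the bowl.

```bash
cat >> h.py <<'E'
def circ(im,c,seed,z,hi=(179,85,255),lo=(0,0,70)):
    m=cv2.inRange(cv2.cvtColor(im,cv2.COLOR_BGR2HSV),np.array(lo),np.array(hi)); m=cv2.morphologyEx(m,cv2.MORPH_OPEN,np.ones((3,3)))
    cs,_=cv2.findContours(m,cv2.RETR_EXTERNAL,cv2.CHAIN_APPROX_NONE)
    ks=[k for k in cs if cv2.pointPolygonTest(cv2.convexHull(k),(float(seed[0]),float(seed[1])),False)>=0]
    if not ks: return None
    k=max(ks,key=cv2.contourArea); P=np.array([onplane(c,p[0],z)[:2] for p in cv2.convexHull(k)],np.float32)
    (x,y),rad=cv2.minEnclosingCircle(P); s=np.linalg.lstsq(np.c_[2*P,np.ones(len(P))],(P**2).sum(1),rcond=None)[0]
    return np.array([x,y,rad]).round(4),np.r_[s[:2],np.sqrt(s[2]+s[0]**2+s[1]**2)].round(4)
E
python3 - <<'E'
from h import *
D=down(-np.pi/2)
r.goto([.46,-.02,.58],D); im,c=snap("wrist","b1"); print("bowl",circ(im,c,proj(c,[.432,-.015,.08]),.08))
r.goto([.64,-.16,.45],D); im,c=snap("wrist","r1"); s=proj(c,[.6183,-.1596,.14]); print(s)
h=cv2.cvtColor(im,cv2.COLOR_BGR2HSV)
for S in(35,45,55,70): print(S,circ(im,c,s,.14,(179,S,255),(0,0,60)))
for X in ([.673,-.16,.14],[.563,-.16,.14],[.618,-.105,.14],[.618,-.215,.14],[.60,-.13,.1]):
    u,v=map(int,proj(c,X)); print((u,v),h[v,u-8:u+9:4].tolist())
E
```

```text
bowl (array([ 0.4321, -0.0149,  0.0845]), array([ 0.4319, -0.0152,  0.0839]))
(np.float64(312.20493274582515), np.float64(254.14680297804156))
35 (array([ 0.6178, -0.1585,  0.0593]), array([ 0.618 , -0.1585,  0.0587]))
45 (array([ 0.6178, -0.1586,  0.0593]), array([ 0.618 , -0.1585,  0.0588]))
55 (array([ 0.6176, -0.1589,  0.0597]), array([ 0.618 , -0.1587,  0.059 ]))
70 (array([ 0.6397, -0.1603,  0.0816]), array([ 0.6358, -0.1597,  0.0753]))
(312, 174) [[130, 7, 108], [120, 7, 105], [120, 2, 103], [120, 7, 103], [120, 5, 102]]
(312, 326) [[130, 7, 108], [128, 9, 110], [135, 5, 110], [143, 9, 109], [140, 7, 104]]
(232, 254) [[81, 61, 171], [135, 6, 173], [130, 8, 185], [150, 8, 127], [82, 58, 201]]
(392, 254) [[80, 20, 76], [160, 8, 93], [135, 5, 100], [82, 61, 79], [14, 159, 111]]
(274, 259) [[81, 60, 97], [81, 64, 96], [81, 63, 97], [83, 63, 97], [82, 60, 97]]
```

Ring centre (0.618,-0.1586), bowl (0.432,-0.015); both radii match. Moving the bowl.

Run:
```python
from h import *
Y=down(0.); b=np.array([.432,-.015,0]); off=np.array([-.0805,0,0]); ring=np.array([.618,-.1586,0])
r.grip(.04); r.goto(b+off+[0,0,.36],Y); r.move_l(b+off+[0,0,.27],v=.2)
print(r.move_l(b+off+[0,0,.228],v=.05,until_force=4))
r.grip(0,100); o=r.observe(); f0=o["contact_force"]; print(o["finger_gap"],o["grasp_force"])
r.move_l(b+off+[0,0,.25],v=.03); r.move_l(b+off+[0,0,.42],v=.15); o=r.observe(); print(o["contact_force"]-f0,o["finger_gap"],o["ft_torque"])
r.move_l(ring+off+[0,0,.42],v=.15)
r.wait(.3); im,c=snap("top","t2"); z=.42-.228+.08; s=proj(c,[.618,-.1586,z-.03]); print(s,circ(im,c,s,z))
sc,_=snap("scene","s2")
cv2.imwrite("pics/ts2.png",np.hstack([cv2.resize(im[130:330,280:480],(400,400)),cv2.resize(sc[160:360,150:350],(400,400))]))
```

```text
False
0.006886760451168095 102.36455236910842
[  1.89422925   3.76676588 -16.27916656] 0.006386839422604107 [ 0.02344305  0.24863162 -0.0087921 ]
(np.float64(382.4845297070065), np.float64(211.29482457077998)) (array([ 0.7454, -0.0692,  0.9117]), array([ 0.7062, -0.0459,  0.7755]))
```

View pics/ts2.png

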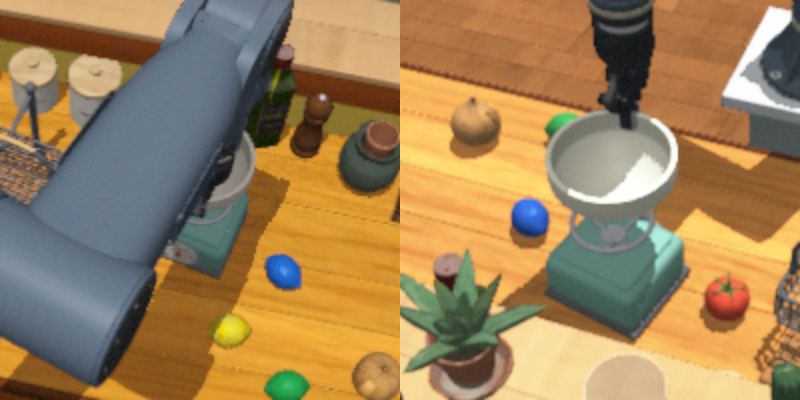

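The bowl is held above the ring and looks level. Lowering it into the ring under force guard.

Run:
```python
from h import *
p=r.observe()["tcp_pos"].copy()
r.move_l([p[0],p[1],.368],v=.08); r.wait(.3); f0=r.observe()["contact_force"]
print(r.move_l([p[0],p[1],.345],v=.01,until_force=2.6)); o=r.observe(); print(o["tcp_pos"],o["contact_force"]-f0,o["contact_force"],o["ft_torque"])
```

```text
True
[ 0.53726342 -0.15848233  0.36398911] [ 1.21209031 -1.18639946  1.91671692] [ 1.33981939 -1.0170192  -1.74708377] [ 0.00865774 -0.21493814 -0.06244984]
```

Contact came about 8 mm earlier than expected, so the bowl is perhaps tilted in the grip. I'll compare its rim with a level circle in an enlarged scene crop.

Run:
```python
from h import *
sc,c=snap("scene","s3"); k=6; x0,y0=210,195; S=cv2.resize(sc[y0:y0+95,x0:x0+110],None,fx=k,fy=k,interpolation=cv2.INTER_CUBIC)
zt=r.observe()["tcp_pos"][2]-.148
def draw(t,col):
    g=np.array([.618-.0845,-.1586,zt]); P=[]
    for a in np.linspace(0,2*np.pi,121):
        l=np.array([.0845+.0845*np.cos(a),.0845*np.sin(a),0]); X=g+[l[0]*np.cos(t),l[1],-l[0]*np.sin(t)]
        u,v=proj(c,X); P.append(((u-x0+.5)*k,(v-y0+.5)*k))
    cv2.polylines(S,[np.array(P,np.int32)],True,col,1)
draw(0,(0,0,255)); draw(np.radians(5),(0,255,0))
cv2.imwrite("pics/tilt.png",S)
```

```text
(no output)
```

View pics/tilt.png

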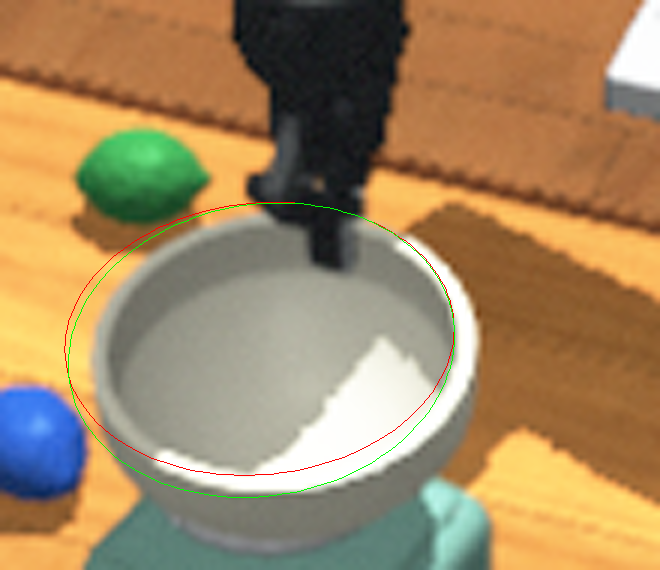

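The actual rim is 383×280 px against 390×272 predicted, so it is nearly level. It is shifted about 4 px right (+y) and 2 px down. Checking the scene camera's bias on the empty ring before I correct.

Run:
```python
from h import *
c=cam("scene"); im=cv2.imread("pics/s1.png"); s=proj(c,[.618,-.1586,.14]); print("s",s)
for S in(25,40,55): print(S,circ(im,c,s,.14,(179,S,255),(0,0,60)))
b=cv2.imread("pics/s1.png")
print("bowl in s1",circ(b,c,proj(c,[.432,-.015,.06]),.08,(179,70,255),(0,0,70)))
for z in(.216,.210,.206): print(z,(onplane(c,(210+286.5/6-.5,195+352/6-.5),z)).round(4))
o=r.observe(); print(o["tcp_pos"],rot(o["tool_rot"]).round(4).tolist())
```

```text
s (np.float64(254.9588473476561), np.float64(269.5641320830555))
25 None
40 None
55 (array([ 0.6197, -0.1546,  0.06  ]), array([ 0.6219, -0.1523,  0.057 ]))
bowl in s1 (array([ 0.247 , -0.0201,  0.2978]), array([ 0.2469, -0.0037,  0.26  ]))
0.216 [ 0.6255 -0.143   0.216 ]
0.21 [ 0.6202 -0.1457  0.21  ]
0.206 [ 0.6166 -0.1476  0.206 ]
[ 0.53725295 -0.15848927  0.36385773] [[0.0002, 1.0, -0.0013], [1.0, -0.0002, 0.0003], [0.0003, -0.0013, -1.0]]
```

The bowl sits about 7–8 mm toward +y in the grip, and the lateral contact force agrees. I'll lift slightly, shift by −y and lower again, using lateral force and contact height to check centring.

Run:
```python
from h import *
x,y=.53726,-.1585
def probe(x,y):
    r.move_l([x,y,.373],v=.05); r.wait(.4); f0=np.array(r.observe()["contact_force"])
    hit=r.move_l([x,y,.345],v=.01,until_force=1.5); r.wait(.15); o=r.observe(); return hit,o["tcp_pos"][2].round(4),(o["contact_force"]-f0).round(2)
for i in range(6):
    if i==0: y-=.006
    h,z,f=probe(x,y); print(i,round(x,4),round(y,4),h,z,f)
    if max(abs(f[:2]))<.25 and h: break
    k=.004 if max(abs(f[:2]))>.6 else .002
    n=f[:2]/np.linalg.norm(f[:2])*k; x+=n[0]; y+=n[1]
```

```text
0 0.5373 -0.1645 True 0.3612 [1.11 0.08 2.09]
1 0.5412 -0.1642 True 0.3618 [-0.34 -0.08  1.29]
2 0.5393 -0.1647 True 0.3615 [ 2.14 -0.13  1.68]
3 0.5433 -0.1649 True 0.3625 [ 0.4  -0.4   1.35]
4 0.5447 -0.1663 True 0.3631 [0.87 0.21 1.2 ]
5 0.5486 -0.1654 True 0.3655 [0.67 0.89 2.46]
```

Contact is lowest near y≈−0.1645, but still about 5 mm high. That fits the bowl sagging about 3.5° with its +x side down, as the aspect ratio also suggests. I'll level it by tilting the tool and probe again.

Run:
```python
from h import *
print("t",r.observe()["time_s"])
t=np.radians(-3.5); Ry=R.from_rotvec([0,t,0]); Q=np.roll((Ry*R.from_quat(np.roll(down(0.),-1))).as_quat(),1)
def tcp(x,y,z): return np.array([x,y,z])+[0,0,-HZ]+Ry.apply([0,0,HZ])
p=r.observe()["tcp_pos"]; r.move_l([p[0],p[1],.373],v=.05); r.move_l(tcp(.540,-.1645,.373),Q,v=.05)
for x,y in((.540,-.1645),(.540,-.1675),(.537,-.166)):
    r.move_l(tcp(x,y,.366),v=.05); r.wait(.3); f0=np.array(r.observe()["contact_force"])
    h=r.move_l(tcp(x,y,.345),v=.012,until_force=1.3); r.wait(.1); o=r.observe(); f=o["contact_force"]-f0
    z=o["tcp_pos"][2]+HZ-HZ*np.cos(t); print(x,y,h,round(z,4),"unsunk",round(z+f[2]/9.81*.011,4),f.round(2))
print("t",r.observe()["time_s"])
```

```text
t 84.475
0.54 -0.1645 True 0.3564 unsunk 0.3585 [ 0.76 -1.43  1.9 ]
0.54 -0.1675 True 0.3552 unsunk 0.3572 [1.82 0.18 1.81]
0.537 -0.166 True 0.357 unsunk 0.3589 [3.34 0.9  1.72]
t 90.1583
```

Contact height is now at the expected 0.357. Seating and releasing here, then measuring from above.

Run:
```python
from h import *
t=np.radians(-3.5); Ry=R.from_rotvec([0,t,0])
def tcp(x,y,z): return np.array([x,y,z])+[0,0,-HZ]+Ry.apply([0,0,HZ])
x,y=.5415,-.1677
r.move_l(tcp(x,y,.364),v=.05); r.wait(.3); f0=np.array(r.observe()["contact_force"])
r.move_l(tcp(x,y,.345),v=.012,until_force=2.6); r.wait(.2); o=r.observe(); print(o["tcp_pos"],(o["contact_force"]-f0).round(2))
r.grip(.02); r.grip(.04); p=r.observe()["tcp_pos"]; r.move_l(p+[0,0,.06],v=.08); r.move_l(p+[0,0,.15],v=.2)
D=down(-np.pi/2); r.goto([.66,-.16,.58],D); r.wait(.3); im,c=snap("wrist","q0")
for z in(.204,.208): print(z,circ(im,c,proj(c,[.618,-.1586,z]),z))
sc,c2=snap("scene","s4")
r.goto([.50,-.16,.60],D); im,c=snap("wrist","q1"); print(circ(im,c,proj(c,[.618,-.1586,.205]),.205))
print(r.observe()["time_s"])
```

```text
[ 0.53151541 -0.1675777   0.35477037] [-0.15 -0.25  2.83]
0.204 (array([ 0.6289, -0.1573,  0.0944]), array([ 0.6243, -0.1582,  0.0868]))
0.208 (array([ 0.6302, -0.1573,  0.0933]), array([ 0.6256, -0.1583,  0.0858]))
(array([ 0.6181, -0.159 ,  0.0842]), array([ 0.6181, -0.1589,  0.0837]))
96.5
```

The bowl rim is centred at (0.618,-0.159), within 1 mm of the ring centre. Next a numeric level check from oblique wrist views, using the far rim edge from each side.

Run:
```python
from h import *
ctr=np.array([.6181,-.159])
def far(im,c,d,z=.2055):
    s=proj(c,[*ctr,z]); m=cv2.inRange(cv2.cvtColor(im,cv2.COLOR_BGR2HSV),(0,0,70),(179,85,255)); m=cv2.morphologyEx(m,cv2.MORPH_OPEN,np.ones((3,3)))
    cs,_=cv2.findContours(m,cv2.RETR_EXTERNAL,cv2.CHAIN_APPROX_NONE)
    k=max((k for k in cs if cv2.pointPolygonTest(cv2.convexHull(k),s,False)>=0),key=cv2.contourArea)
    P=np.array([onplane(c,p[0],z)[:2] for p in k])-ctr; n=np.array([-d[1],d[0]])
    a=np.degrees(np.arctan2(P@n,P@d)); rad=np.linalg.norm(P,axis=1); C=c[1]; sl=np.linalg.norm(C[:2]-ctr)/(C[2]-z)
    w=lambda b:np.round(np.median(rad[abs(a-b)<12])*1000,1) if (abs(a-b)<12).any() else None
    print("dir",d,"slope",round(sl,2),"rad mm at 0,+-30,+-60,+-90:",[w(b) for b in(0,-30,30,-60,60,-90,90)])
D=down(-np.pi/2)
r.goto([.62,.06,.55],D); im,c=snap("wrist","o1"); far(im,c,np.array([0,-1.]))
r.goto([.62,-.37,.55],D); im,c=snap("wrist","o2"); far(im,c,np.array([0,1.]))
r.goto([.42,-.13,.55],down(0.)); im,c=snap("wrist","o0"); far(im,c,np.array([1.,0]))
print(r.observe()["time_s"])
```

```text
dir [ 0. -1.] slope 0.74 rad mm at 0,+-30,+-60,+-90: [np.float64(43.5), np.float64(60.4), np.float64(44.8), np.float64(81.8), np.float64(67.4), np.float64(82.2), np.float64(83.9)]
dir [0. 1.] slope 0.72 rad mm at 0,+-30,+-60,+-90: [np.float64(37.8), np.float64(39.0), np.float64(51.6), np.float64(60.1), np.float64(81.1), np.float64(83.8), np.float64(82.2)]
dir [1. 0.] slope 0.71 rad mm at 0,+-30,+-60,+-90: [np.float64(72.2), np.float64(84.1), np.float64(73.7), np.float64(83.6), np.float64(99.9), np.float64(82.8), np.float64(84.5)]
107.325
```

Run:
```python
from h import *
ctr=np.array([.6181,-.159]); z=.2055; D=down(-np.pi/2)
for n,p,q,d in(("o1",[.62,.06,.55],D,(0,-1.)),("o2",[.62,-.37,.55],D,(0,1.)),("o0",[.42,-.13,.55],down(0.),(1.,0))):
    im=cv2.imread(f"pics/{n}.png"); c=cam("wrist",dict(tcp_pos=np.array(p),tool_rot=np.array(q))); hsv=cv2.cvtColor(im,cv2.COLOR_BGR2HSV)
    g=cv2.GaussianBlur(im,(3,3),0).astype(int); base=np.arctan2(d[1],d[0])
    out=[]
    for a in(0,-20,20,-40,40,-65,65):
        b=base+np.radians(a); rr=np.arange(.070,.100,.0005)
        px=[proj(c,[ctr[0]+s*np.cos(b),ctr[1]+s*np.sin(b),z]) for s in rr]
        ok=all(0<=u<639 and 0<=v<479 for u,v in px)
        if not ok: out.append((a,"off")); continue
        S=np.array([hsv[int(round(v)),int(round(u))] for u,v in px]).astype(int)
        out.append((a,[f"{x[1]}/{x[2]}" for x in S[8:48:3]]))
    print(n); [print("  ",*o) for o in out]
```

```text
o1
   0 off
   -20 off
   20 off
   -40 off
   40 off
   -65 ['36/93', '33/163', '14/239', '14/236', '15/236', '6/241', '61/231', '170/218', '166/218', '161/222', '163/222', '166/217', '165/220', '164/222']
   65 off
o2
   0 off
   -20 off
   20 off
   -40 off
   40 off
   -65 off
   65 ['27/105', '25/131', '29/130', '28/127', '23/124', '42/128', '173/219', '169/211', '170/209', '168/210', '168/209', '168/207', '169/205', '168/202']
o0
   0 off
   -20 off
   20 off
   -40 ['29/115', '14/204', '13/233', '15/228', '17/231', '18/247', '125/61', '87/44', '76/47', '83/49', '85/51', '83/52', '90/51', '104/54']
   40 off
   -65 ['30/111', '21/227', '12/235', '13/228', '17/230', '9/236', '191/95', '161/117', '169/193', '169/192', '167/192', '168/190', '168/190', '170/189']
   65 ['31/98', '34/90', '30/135', '16/230', '16/228', '17/228', '18/231', '26/117', '20/112', '22/114', '20/115', '23/110', '17/104', '6/92']
```

The far edge was outside those frames. Retaking with smaller offsets.

Run:
```python
from h import *
ctr=np.array([.6181,-.159]); z=.2055; D=down(-np.pi/2)
def edge(im,c,b,rr=np.arange(.077,.100,.00025)):
    hsv=cv2.cvtColor(im,cv2.COLOR_BGR2HSV); P=np.array([proj(c,[ctr[0]+s*np.cos(b),ctr[1]+s*np.sin(b),z]) for s in rr],np.float32)
    S=cv2.remap(hsv[:,:,1],P[:,0].copy(),P[:,1].copy(),cv2.INTER_LINEAR).ravel(); i=np.argmax(S>60); return round(rr[i]*1000,1) if S[i]>60 else None
for n,p,q,a0 in(("p0",[.47,-.13,.56],down(0.),0),("p1",[.62,-.01,.56],D,-90),("p2",[.62,-.30,.56],D,90)):
    r.goto(p,q); r.wait(.2); im,c=snap("wrist",n); sl=np.linalg.norm(c[1][:2]-ctr)/(c[1][2]-z)
    print(n,"slope",round(sl,2),[(a,edge(im,c,np.radians(a0+a))) for a in(-90,-60,-30,-15,0,15,30,60,90)])
print(r.observe()["time_s"])
```

```text
p0 slope 0.56 [(-90, np.float64(83.5)), (-60, np.float64(83.8)), (-30, np.float64(83.8)), (-15, np.float64(84.0)), (0, np.float64(84.2)), (15, np.float64(83.8)), (30, np.float64(83.5)), (60, None), (90, np.float64(84.8))]
p1 slope 0.52 [(-90, np.float64(83.2)), (-60, np.float64(82.2)), (-30, np.float64(82.8)), (-15, np.float64(83.2)), (0, np.float64(83.8)), (15, np.float64(83.8)), (30, np.float64(83.5)), (60, np.float64(83.5)), (90, np.float64(84.0))]
p2 slope 0.49 [(-90, np.float64(84.0)), (-60, np.float64(83.5)), (-30, np.float64(82.8)), (-15, np.float64(82.5)), (0, np.float64(82.5)), (15, np.float64(82.0)), (30, np.float64(81.8)), (60, np.float64(81.8)), (90, np.float64(83.2))]
111.1083
```

The rim radii agree within about 1 mm from three sides, so the tilt is under 1°: the bowl is level and centred. Now the lemons, starting with the one near (0.411,-0.23).

```bash
cat >> h.py <<'E'
YL=((22,120,55),(36,255,255)); D0=down(-np.pi/2)
def look(est,h=.36):
    r.goto([est[0]+.03,est[1],h],D0); r.wait(.1); im,c=snap("wrist","L%d"%int(r.observe()["time_s"]*10))
    B,l=blobs(im,*YL,amin=800); res=[]
    for ct,s in B:
        i=l[int(ct[1]),int(ct[0])]; v,u=np.nonzero(l==i) ; k=slice(None,None,max(1,len(u)//300))
        P=np.array([onplane(c,(a,b),.03)[:2] for a,b in zip(u[k],v[k])]); m=P.mean(0); w,V=np.linalg.eigh(np.cov((P-m).T)); ax=V[:,1]
        res.append((m,np.arctan2(ax[1],ax[0]),4*np.sqrt(w[::-1])))
    return min(res,key=lambda q:np.linalg.norm(q[0]-est[:2]),default=None)
def pick(est,force=35):
    m,ax,sz=look(est); yaw=(ax+np.pi/2)%np.pi-np.pi; print("lemon",m.round(4),"axis",np.degrees(ax).round(),"size",sz.round(3))
    q=down(yaw); r.grip(.085); r.goto([*m,.25],q); hit=r.move_l([*m,.177],v=.08,until_force=5); r.grip(0,force)
    r.move_l([*m,.21],v=.08); r.move_l([*m,.42],v=.25); o=r.observe(); print("hit",hit,"gap",o["finger_gap"].round(4),o["grasp_force"].round(1)); return o["finger_gap"]>.035
def place(xy,zc,yaw,op=.072):
    q=down(yaw); r.goto([*xy,.43],q); r.wait(.1); hit=r.move_l([*xy,zc+.149],v=.1,until_force=4); print("place hit",hit,r.observe()["tcp_pos"][2].round(4)); r.wait(.2)
    r.grip(op); r.move_l([*xy,.43],v=.2); o=r.observe(); print("gap",o["finger_gap"].round(3),"t",o["time_s"])
def bowlview():
    r.goto([.52,-.16,.58],D0); r.wait(.2); im,c=snap("wrist","V%d"%int(r.observe()["time_s"]*10))
    print("bowl",circ(im,c,proj(c,[.6181,-.159,.205]),.205))
    print("yellow",[(b[0],b[1][4],onplane(c,b[0],.17).round(3)) for b in blobs(im,*YL,amin=300)[0]])
E
python3 - <<'E'
from h import *
if pick((.411,-.23)):
    place((.618,-.159),.176,0.); bowlview()
E
```

```text
lemon [ 0.4336 -0.2531] axis 107.0 size [0.071 0.056]Traceback (most recent call last):
  File "<stdin>", line 2, in <module>
  File "h.py", line 56, in pick
    r.move_l([*m,.21],v=.08); r.move_l([*m,.42],v=.25); o=r.observe(); print("hit",hit,"gap",o["finger_gap"].round(4),o["grasp_force"].round(1)); return o["finger_gap"]>.035
                                                                                             ^^^^^^^^^^^^^^^^^^^^^
AttributeError: 'float' object has no attribute 'round'
```

That lemon had shifted a few centimetres, as the task warned. The script stopped on a print bug only; fixing it and continuing.

```bash
sed -i 's/o\["finger_gap"\].round(4)/round(float(o["finger_gap"]),4)/; s/o\["grasp_force"\].round(1)/round(float(o["grasp_force"]),1)/; s/o\["finger_gap"\].round(3)/round(float(o["finger_gap"]),3)/' h.py
python3 - <<'E'
from h import *
o=r.observe(); print(o["finger_gap"],o["grasp_force"],o["tcp_pos"],o["time_s"])
if o["finger_gap"]>.035:
    place((.618,-.159),.176,0.); bowlview()
E
```

```text
0.052473746804278396 36.856047911569476 [ 0.43336936 -0.25300897  0.4185774 ] 120.1667
place hit False 0.3257
gap 0.072 t 125.7667
bowl (array([ 0.6182, -0.1589,  0.0838]), array([ 0.6181, -0.159 ,  0.0834]))
yellow [(array([311.4,  78.1]), np.int32(3964), array([ 0.619, -0.159,  0.17 ])), (array([ 23.6, 253.6]), np.int32(1628), array([0.464, 0.122, 0.17 ]))]
```

Lemon 1 is in the bowl and the bowl is still centred. Next, lemon 2.

Run:
```python
from h import *
if pick((.414,.229)):
    place((.651,-.159),.226,0.,.075); bowlview()
```

```text
lemon [0.4153 0.2292] axis 76.0 size [0.071 0.057]
hit False gap 0.0529 36.9
place hit False 0.3756
gap 0.075 t 142.95
bowl (array([ 0.6182, -0.159 ,  0.0836]), array([ 0.6182, -0.159 ,  0.0832]))
yellow [(array([308.9,  51.9]), np.int32(7673), array([ 0.64 , -0.157,  0.17 ]))]
```

Both lemons are in the bowl. Third lemon: drop it on the freer −x side.

Run:
```python
from h import *
if pick((.408,.345)):
    place((.588,-.159),.230,0.,.075); bowlview()
    im,c=snap("wrist","fin")
    r.goto([.45,-.1,.55],D0); q=r.observe()["joints"].copy(); q[0]=-2.2; r.movej(q); r.wait(.5)
    a,_=snap("scene","fs"); b,ct=snap("top","ft")
    print("top yellow",[(x[0],x[1][4],onplane(ct,x[0],.028).round(3)) for x in blobs(b,*YEL,amin=30)[0]])
    cv2.imwrite("pics/final.png",np.hstack([cv2.resize(im[:300,100:500],(400,300)),cv2.resize(b[130:370,140:460],(400,300))]))
print(r.observe()["time_s"])
```

```text
lemon [0.4094 0.3458] axis 122.0 size [0.071 0.056]
hit False gap 0.0528 36.9
place hit False 0.3795
gap 0.075 t 157.4083
bowl (array([ 0.618 , -0.159 ,  0.0832]), array([ 0.618 , -0.1589,  0.0829]))
yellow [(array([310.1,  83.3]), np.int32(12044), array([ 0.615, -0.158,  0.17 ]))]
top yellow [(array([382.4, 207.6]), np.int32(245), array([ 0.759, -0.156,  0.028])), (array([379.5, 227.8]), np.int32(393), array([ 0.673, -0.16 ,  0.028]))]
162.875
```

View pics/final.png

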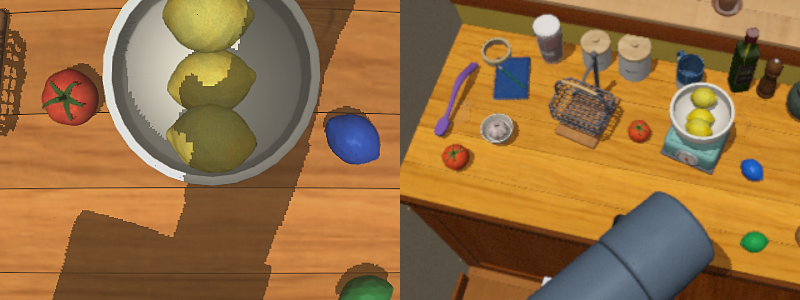

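All three lemons lie in the bowl, and the bowl is centred on the ring. The basket hangs on the hook, the garlic is in the dish, and no yellow fruit is left on the worktop. Handing in.

```bash
python3 -c "
from station import r
print(r.hand_in())"
```

```text
the job is handed in; nothing more can be done
None
```

The job is handed in: the basket hangs on the hook, the garlic is in the dish, the bowl sat level and centred in the ring, and all three lemons present are in it; the last camera check was at about 163 s of the 210 s limit.

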